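# Sort the fridge-side odds and ends into the caddy

## Task

Tidy the odds and ends on the oak shelf into the caddy: the plain blue magnet in the blue tray, the red clip in the red tray, the bottle opener in the black tray, and the empty glass jar with the white lid standing upright in the white tray, each resting flat on the floor of its tray. Leave the blue magnet with the white spot and the yellow clip lying where they are.

Things in the scene. Friction and masses are not known exactly. Their poses are not given: they have to be found in the camera images.
- magnet_plain_center (a point): plain round blue ceramic magnet, all blue on top, 40 mm across, 12 mm thick, lying flat. The point is its centre, 6 mm above its underside; z up. It may be turned any way.
- magnet_spot_center (a point): look-alike: round blue ceramic magnet with a large white spot (25 mm) on top, 40 mm across, 12 mm thick, lying flat. The point is its centre, 6 mm above its underside; z up. It stays where it is.
- clip_red_center (a point): red plastic bag clip, a straight bar, 64 mm long (its x axis) x 16 mm wide (y, the way to grip it) x 16 mm high, lying on the table with a steel pin near one end. The point is its centre, 8 mm above its underside; z up.
- clip_yellow_center (a point): look-alike: yellow plastic bag clip, same shape as the red one, 64 mm long (its x axis) x 16 mm wide (y, the way to grip it) x 16 mm high, lying on the table with a steel pin near one end. The point is its centre, 8 mm above its underside; z up. It stays where it is.
- opener_center (a point): steel bottle opener lying flat, 100 mm long (its x axis), 10 mm thick: a bar 18 mm wide (y, the way to grip it) from x = -50 to x = +22 mm, then a ring 34 mm across, centred at x = +33 mm. The point is the middle of its length, on the bar, 5 mm above its underside; z up.
- jar_center (a point): empty clear glass spice jar with a white lid, standing upright, 42 mm across (lid 43 mm), 82 mm tall, the top 14 mm being the lid. The point is its centre, 41 mm above its underside; z up. (The filled jars with black lids in the rack at the back are not part of the job.)
- bin_blue: blue plastic tray, open-topped, 126 long (x) x 90 wide (y) x 16 mm high; walls and floor 3 mm, so inside 120 x 84 mm, 13 mm deep. Fixed, underside 8 mm above the table, one of four side by side (92 mm apart along y, order changes) in an oak caddy 142 x 388 mm with end boards 34 mm high. Origin at the centre of its underside, inner floor 3 mm above it; z up.
- bin_red: red plastic tray, open-topped, 126 long (x) x 90 wide (y) x 16 mm high; walls and floor 3 mm, so inside 120 x 84 mm, 13 mm deep. Fixed, underside 8 mm above the table, one of four side by side (92 mm apart along y, order changes) in an oak caddy 142 x 388 mm with end boards 34 mm high. Origin at the centre of its underside, inner floor 3 mm above it; z up.
- bin_white: white plastic tray, open-topped, 126 long (x) x 90 wide (y) x 16 mm high; walls and floor 3 mm, so inside 120 x 84 mm, 13 mm deep. Fixed, underside 8 mm above the table, one of four side by side (92 mm apart along y, order changes) in an oak caddy 142 x 388 mm with end boards 34 mm high. Origin at the centre of its underside, inner floor 3 mm above it; z up.
- bin_black: black plastic tray, open-topped, 126 long (x) x 90 wide (y) x 16 mm high; walls and floor 3 mm, so inside 120 x 84 mm, 13 mm deep. Fixed, underside 8 mm above the table, one of four side by side (92 mm apart along y, order changes) in an oak caddy 142 x 388 mm with end boards 34 mm high. Origin at the centre of its underside, inner floor 3 mm above it; z up.
Not all that is in view belongs to the job. There is more than one size of the part that bears clip_red_center; the job needs the largest.

How it is judged (in metres and radians):
At the end, for the whole second after the job is handed in: Plain blue magnet in the blue tray, red clip in the red, opener in the black, jar upright (0.1 rad) in the white; each inside the walls, on the floor within 4 mm, released and at rest. Spotted magnet and yellow clip within 15 mm of their start (x of magnet_plain_center in the frame of bin_blue between -0.042 and 0.042 m and y of magnet_plain_center in the frame of bin_blue between -0.024 and 0.024 m and z of magnet_plain_center in the frame of bin_blue between 0.003 and 0.013 m and linear speed of each of magnet_plain, clip_red, opener, jar below 0.02 m/s and angular speed of each of magnet_plain, clip_red, opener, jar below 0.3 rad/s and x of clip_red_center in the frame of bin_red between -0.054 and 0.054 m and y of clip_red_center in the frame of bin_red between -0.036 and 0.036 m and z of clip_red_center in the frame of bin_red between 0.005 and 0.015 m and x of opener_center in the frame of bin_black between -0.03 and 0.03 m and y of opener_center in the frame of bin_black between -0.036 and 0.036 m and z of opener_center in the frame of bin_black between 0.002 and 0.012 m and x of jar_center in the frame of bin_white between -0.041 and 0.041 m and y of jar_center in the frame of bin_white between -0.023 and 0.023 m and z of jar_center in the frame of bin_white between 0.038 and 0.048 m and angle between jar_center's own z axis and vertical below 0.1 rad and distance of each of magnet_spot_center, clip_yellow_center from where it was at the start of the episode below 0.015 m); the robot touches nothing.
It fails at once if the spotted magnet is moved more than 15 mm (distance of magnet_spot_center from where it was at the start of the episode above 0.015 m).
It fails at once if the yellow clip is moved more than 15 mm (distance of clip_yellow_center from where it was at the start of the episode above 0.015 m).
It also fails if it takes over 106 s, if anything falls off the work surface, if the arm or the gripper's body presses on something with over 40 N, if the wrist force passes 120 N, or if a joint passes its speed limit or range.

## Robot

A 7-joint arm with a two-finger parallel gripper is mounted at the origin on the work surface. World frame = base frame: x ahead of the robot, y to its left, z up, the work surface at z = 0. Lengths are in m, angles in degrees, forces in N, time in s.
With the tool pointing down it reaches from about 0.35 to 0.9 m from the base axis. Payload 19.9 kg.
Tool frame: the origin (TCP) lies at the very end of the fingers, on their centre line; the grasp point (between the pads) lies arm.grip_point_offset behind it (arm.grip_point_offset is the distance from the TCP to the grasp point, in m); z points along the fingers, y is the line along which they close (so a half turn about z gives the same grasp; the last joint's range is limited). The gripper opens to 85 mm and grips with 20 to 120 N. Pads are 22 mm wide; open, the fingers measure 114 mm over their backs; the gripper's body (76 mm by 85 mm) begins 54 mm behind the grasp point. The pads swing forward as they close: fully open they stand 13 mm farther back than shut.
Start: joints at [-69.185, 23.915, -0.59, 92.452, 0.269, 63.638, -3.037], TCP at [0.246, 0.574, 0.231] pointing down, gripper open.
Joint ranges: [-161.28, 161.28], [-22.2, 115.67], [-73.04, 71.86], [3.21, 147.25], [-68.34, 248.33], [10.77, 114.83], [-161.83, 161.83]. Speed limits (degrees/s): [108.29, 108.29, 136.94, 136.94, 172.46, 172.46, 172.46].

## Interface

Orientations are given as [roll, pitch, yaw] about the fixed x, y, z axes, in that order (R = Rz(yaw) Ry(pitch) Rx(roll)).
In Python, from workcell import status, eyes, close_job, arm gives the robot as it stands. The module is installed in compiled form; this text tells all that it offers.
- The arm moves only by the tool step_arm, never from a script. Its arguments are lists of equal length, an entry for each row: "translation": the shift along the tool's x, y, z in cm, a list of three; "spin": the turn about the tool's z in rad. In form: {"translation": [[x, y, z], ...], "spin": [spin, ...]}. A call has 1 to 10 rows; each row is the pose to reach, as a shift and turn from the pose commanded when the call began, along the tool's axes at that moment; what a row does not reach only later rows make up. A row lasts 1/8 s, in which the tool goes at most 62.5 mm and 10.7 degrees, less where a joint would pass 70% of its speed; a pose out of reach is approached as far as the arm can. A call with a gripper value outside its range is refused whole. "hand" is the closure in counts, from 0 (fully open) to 255 (shut), set as the call begins (left out, the last holds). The fingers move at their own pace and stop on an object; "force" is the grip in N (left out, the last holds). Time passes only in rows, so rows that repeat a pose let the fingers close. It gives the time, the measured TCP pose, the force, the opening and the grip force at its end, in the units of the state.
- status.read_state(): the state, without advancing time (a new reading comes with each control period).
- eyes.grab_frame(name): name is "scene" or "side" or "wrist"; returns (picture, depth): 400x640x3 uint8, blue, green, red; 400x640 float32, m along the optical axis (not along the pixel's ray), 0 where there is no reading.
- eyes.camera_info(name): a dict with "K" (3x3 intrinsics, pixels), "T" (4x4, takes a point from camera to world coordinates). Camera axes: x right, y down, z forward; pixel columns grow to the right and rows downward; lengths in m; the calibration is good to about 2 mm. A picture is of the moment at which its call begins: read the wrist's pose just before it. camera_info takes no time and is no camera call; for the wrist camera it gives the pose at the moment of the call.
- close_job(): hands the job in; it is judged then, once.
The state is a dict: "time_s": time; "joint_pos": joint angles; "qvel": joint speeds; "tau": joint torques, N m; "ee_pos": TCP position; "tcp_rot": TCP orientation; "contact_force": force on the tool from outside, world axes, zero at the start; "ft_torque": the same for the moment, N m; "width": finger opening in m; "grip_force": force on a finger pad.
Only numpy, scipy, OpenCV 4.12 (cv2) and the standard library are available. Lean on these libraries where they do the work, as an engineer would, in place of code of your own. Each camera call takes 0.05 s, during which the arm holds its last target. There are 200 camera calls.

## Working session

There is one attempt and no reset: what is moved stays moved. The work goes in short steps, Python scripts to look and compute and a tool call to move; the robot and the scene stay as the last step left them, time stands still between calls to the robot, and variables do not carry over. Pictures are saved under pics/ and viewed, at most 14 in all, crops included, and the job is handed in when it is done.

Besides the shell and the picture viewer there is one more tool, called as name([rows], argument=value, ...), one row to a line, values as JSON. step_arm: Moves the arm, as the interface text tells. Its arguments: {"type":"object","properties":{"translation":{"type":"array","items":{"type":"array","items":{"type":"number"}}},"spin":{"type":"array","items":{"type":"number"}},"hand":{"type":"number"},"force":{"type":"number"}},"required":["translation","spin"]}

```bash
mkdir -p pics; cat > h.py <<'E'
import numpy as np, cv2
from workcell import status, eyes, close_job, arm
def grab(n):
    i=eyes.camera_info(n); p,d=eyes.grab_frame(n); return p,d,np.array(i["K"]),np.array(i["T"])
def toplane(u,v,K,T,z):
    r=T[:3,:3]@np.linalg.solve(K,[u,v,1.]); o=T[:3,3]; return o+r*(z-o[2])/r[2]
E
python3 - <<'E'
from h import *
s=status.read_state(); print(s, arm.grip_point_offset)
for n in("scene","side","wrist"):
    p,d,K,T=grab(n); cv2.imwrite(f"pics/{n}0.png",p); np.savez(f"{n}0.npz",p=p,d=d,K=K,T=T); print(n,K[0,0],T.round(3).tolist())
E
```

```text
{'time_s': 0.0, 'joint_pos': array([-69.1848833 ,  23.94645069,  -0.59150919,  92.48647975,
         0.26971691,  63.63818704,  -3.03532738]), 'qvel': array([ 0.0101412 ,  0.01034876, -0.06453088, -0.00617513, -0.04733388,
        0.06808786,  0.00126727]), 'tau': array([-9.27945985e-04, -8.64461875e+01,  6.78405985e-01, -4.34908104e+01,
        1.91217056e-02,  7.50305102e-03, -1.10404058e-04]), 'ee_pos': array([0.24600298, 0.57416266, 0.23067047]), 'tcp_rot': array([-1.79930439e+02,  5.13315899e-03,  1.56810216e+02]), 'contact_force': array([ 0.63736675,  0.37185957, -0.15987683]), 'ft_torque': array([ 0.00369316, -0.03333805, -0.01711074]), 'grip_force': 0.0, 'width': 0.08563494794890893} 0.0187
scene 467.39849393686166 [[0.74, 0.562, -0.37, 0.908], [0.673, -0.619, 0.406, -0.396], [-0.001, -0.549, -0.836, 0.905], [0.0, 0.0, 0.0, 1.0]]
side 456.24196224766246 [[0.851, -0.286, 0.44, 0.009], [-0.525, -0.488, 0.697, -0.9], [0.015, -0.824, -0.566, 0.756], [0.0, 0.0, 0.0, 1.0]]
wrist 317.80105720840635 [[0.394, 0.872, 0.29, 0.171], [0.919, -0.373, -0.126, 0.605], [-0.002, 0.316, -0.949, 0.374], [0.0, 0.0, 0.0, 1.0]]
```

View pics/scene0.png

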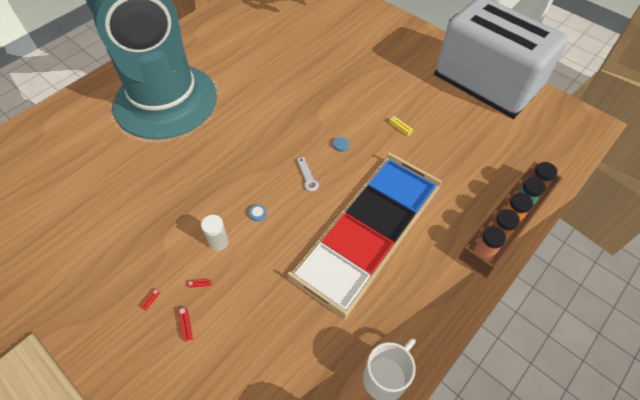

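View pics/side0.png

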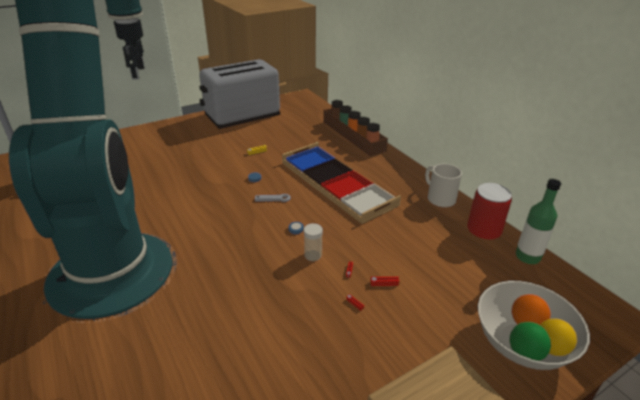

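Candidates in the scene view:
- **Plain magnet:** (341,144). The look-alike at (257,212) has the white spot.
- **Red clips:** (185,323), which looks largest, (199,283) and (150,299). The yellow one is at (401,126).
- **Opener:** (308,174).
- **Jar with white lid:** (214,233). The black-lidded rack jars and the mug are not part of the job.
- **Trays:** blue (403,185), black (380,213), red (357,243), white (331,274).

```bash
cat > m.py <<'E'
from h import *
def seg(p,d,K,T):
    H,S,V=cv2.split(cv2.cvtColor(p,cv2.COLOR_BGR2HSV)); H=H.astype(int)
    v,u=np.mgrid[:400,:640]; ray=np.stack([u,v,np.ones_like(u)],-1)@np.linalg.inv(K).T
    P=(ray*d[...,None])@T[:3,:3].T+T[:3,3]
    M=dict(red=((H<6)|(H>174))&(S>170)&(V>90),yellow=(H>22)&(H<34)&(S>150)&(V>120),blue=(H>98)&(H<118)&(S>100),
      grey=(S<70)&(V>110),black=(V<50)&(S<120))
    return M,P
def blobs(p,d,K,T,lo,hi,names=("red","yellow","blue","grey","black"),amin=40):
    M,P=seg(p,d,K,T); out=[]
    for n in names:
        m=M[n]&(d>0)
        k,l,st,c=cv2.connectedComponentsWithStats(m.astype(np.uint8))
        for i in range(1,k):
            if st[i,4]<amin: continue
            q=P[l==i]; zt=np.percentile(q[:,2],90)
            if not(lo[0]<q[:,0].mean()<hi[0] and lo[1]<q[:,1].mean()<hi[1]): continue
            vs,us=np.nonzero(l==i); t=np.array([toplane(a,b,K,T,zt)[:2] for a,b in zip(us[q[:,2]>zt-.005],vs[q[:,2]>zt-.005])],np.float32)
            r=cv2.minAreaRect(t*1000)
            print(n,c[i].round(0),st[i,4],'ztop',zt.round(4),'rect mm',np.round(r[0],1),np.round(r[1],1),round(r[2],1),'mean',t.mean(0).round(4))
E
python3 - <<'E'
from m import *
f=np.load("scene0.npz"); blobs(f['p'],f['d'],f['K'],f['T'],(.2,-.6),(.9,.6))
p=f['p']
cv2.imwrite("pics/crop0.png",np.vstack([cv2.resize(p[260:350,130:240],(440,360),interpolation=2)[:300],cv2.resize(p[120:245,190:360],(440,300),interpolation=2)]))
E
```

```text
red [358. 242.] 2239 ztop 0.0214 rect mm [660.7   5.7] [126.5  90.3] 5.7 mean [0.661 0.012]
red [201. 283.] 122 ztop 0.0118 rect mm [ 479.2 -278.9] [42.4 12. ] 47.9 mean [ 0.481  -0.2768]
red [149. 300.] 139 ztop 0.0113 rect mm [ 433. -369.] [13.4 42.3] 10.5 mean [ 0.4336 -0.3714]
red [185. 326.] 256 ztop 0.0171 rect mm [ 525.  -352.8] [16.2 64.2] 60.4 mean [ 0.5289 -0.3547]
yellow [401. 126.] 180 ztop 0.0156 rect mm [529.7 338.4] [19.8 65.2] 85.7 mean [0.5329 0.3388]
blue [340. 144.] 82 ztop 0.013 rect mm [455.4 189.8] [27.2 32. ] 41.0 mean [0.4548 0.1912]
blue [402. 186.] 1856 ztop 0.022 rect mm [642.5 186. ] [127.3  94.2] 5.7 mean [0.6438 0.1804]
grey [307. 175.] 334 ztop 0.0105 rect mm [451.8  68.3] [31.1 99.4] 65.3 mean [0.4554 0.0687]
grey [384. 168.] 41 ztop 0.0204 rect mm [580.  190.4] [96.6 33.8] 72.7 mean [0.5824 0.1996]
grey [423. 187.] 62 ztop 0.0184 rect mm [678.8 224. ] [ 53.6 113.9] 54.5 mean [0.6659 0.234 ]
grey [257. 211.] 156 ztop 0.0135 rect mm [441.9 -81.2] [37.1 31.6] 74.3 mean [ 0.4434 -0.0817]
grey [214. 232.] 681 ztop 0.0821 rect mm [ 433.5 -189.5] [41.2 42. ] 42.2 mean [ 0.4333 -0.1892]
grey [332. 275.] 2730 ztop 0.022 rect mm [670.2 -88.2] [131.1  93.9] 5.8 mean [ 0.6689 -0.0908]
grey [389. 370.] 2472 ztop 0.0937 rect mm [ 872.2 -170.3] [78.5 79.7] 38.8 mean [ 0.8731 -0.1712]
black [475.  95.] 313 ztop 0.0117 rect mm [603.  561.6] [244.2  12.3] 0.6 mean [0.6133 0.5622]
black [533. 187.] 902 ztop 0.089 rect mm [872.  328.3] [ 38.8 150.3] 0.1 mean [0.8717 0.3262]
black [381. 213.] 1727 ztop 0.0152 rect mm [650.1  99.2] [122.8  86.8] 5.8 mean [0.6514 0.0994]
black [507. 220.] 315 ztop 0.0891 rect mm [872.2 220.6] [37.6 39.5] 75.3 mean [0.8717 0.2198]
black [493. 237.] 326 ztop 0.089 rect mm [871.8 165.5] [40.8 38.8] 84.3 mean [0.8717 0.1651]
```

View pics/crop0.png

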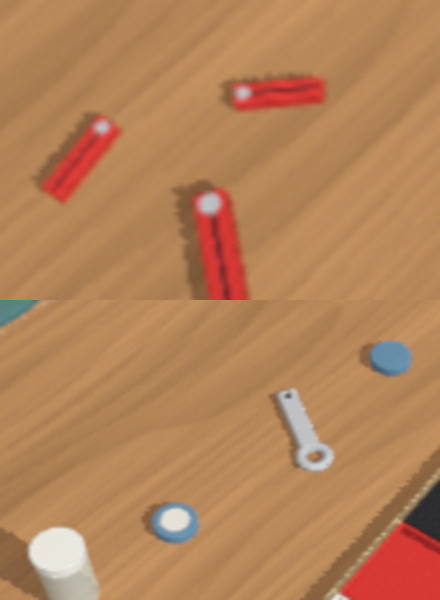

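```bash
cat >> h.py <<'E'
def delta(x,y,z,yaw):
    s=status.read_state(); p=s["ee_pos"]; r=np.array(s["tcp_rot"]); from scipy.spatial.transform import Rotation as R
    A=R.from_euler('xyz',r,degrees=True).as_matrix(); t=A.T@(np.array([x,y,z])-p)*100
    dy=-(((yaw-r[2])+90)%180-90); print(f"tgt {x:.3f} {y:.3f} {z:.3f} {yaw}: transl cm {t.round(2)} spin {np.radians(dy):.3f} rows {max(np.linalg.norm(t)/6.25,abs(dy)/10.7):.1f}")
E
python3 - <<'E'
from m import *
f=np.load("scene0.npz"); p,d,K,T=[f[k] for k in 'pdKT']
hsv=cv2.cvtColor(p,cv2.COLOR_BGR2HSV)
m=cv2.inRange(hsv,(90,60,30),(125,255,255))[:, :365]; m[:,:320]=0; m[:125]=0;m[165:]=0
v,u=np.nonzero(m); print(len(u),toplane(u.mean(),v.mean(),K,T,.008), [u.min(),u.max(),v.min(),v.max()])
M,P=seg(p,d,K,T)
for n,b,z in(("grey",(295,150,322,195),.010),("red",(172,300,195,345),.016)):
    w=np.zeros_like(M[n]); w[b[1]:b[3],b[0]:b[2]]=1
    v,u=np.nonzero(M[n]&w); q=np.array([toplane(a,c,K,T,z)[:2] for a,c in zip(u,v)]); e=np.linalg.svd(q-q.mean(0),full_matrices=False)[2][0]
    print(n,q.mean(0),np.degrees(np.arctan2(e[1],e[0])))
delta(.4555,.190,.10,95.7)
E
```

```text
163 [0.45206001 0.19321414 0.008     ] [np.int64(333), np.int64(347), np.int64(137), np.int64(150)]
grey [0.45668269 0.06698809] -28.937043188685326
red [ 0.52934866 -0.35548926] -30.321845040908812
tgt 0.456 0.190 0.100 95.7: transl cm [-34.38 -27.06  13.11] spin 1.067 rows 7.3
```

step_arm([
  [-34.5,-27.2,8],
  [-34.5,-27.2,8],
  [-34.5,-27.2,8],
  [-34.5,-27.2,8],
  [-34.5,-27.2,8],
  [-34.5,-27.2,8],
  [-34.5,-27.2,8],
  [-34.5,-27.2,8],
  [-34.5,-27.2,8],
  [-34.5,-27.2,8],
], spin=[1.067,1.067,1.067,1.067,1.067,1.067,1.067,1.067,1.067,1.067], hand=0, force=30)

```text
time_s: 1.4
ee_pos: [0.4557, 0.1899, 0.1514]
tcp_rot: [180.0, -0.0, 95.8]
contact_force: [0.8, -0.0, -0.2]
width: 0.0855
grip_force: 0.0
```

```bash
python3 - <<'E'
from m import *
s=status.read_state(); print(s["time_s"],s["ee_pos"],s["tcp_rot"],s["joint_pos"])
p,d,K,T=grab("wrist"); cv2.imwrite("pics/w1.png",p)
blobs(p,d,K,T,(.3,-.1),(.6,.4))
E
```

```text
1.4 [0.45566202 0.18991493 0.15141675] [ 1.79999763e+02 -1.99969702e-02  9.57837185e+01] [-43.50311736  16.98925646  20.22770828 115.77254713  -7.77910764
  48.48727814 -13.13406105]
yellow [432.  11.] 503 ztop 0.0176 rect mm [523.3 337.2] [ 5.3 61.3] 85.3 mean [0.5257 0.3366]
yellow [456.   3.] 191 ztop 0.0175 rect mm [539.  344.6] [ 4.8 31.1] 86.0 mean [0.5429 0.3438]
blue [316. 175.] 1098 ztop 0.0135 rect mm [448.6 195.8] [34.7 35.8] 6.5 mean [0.449  0.1967]
grey [324. 184.] 94 ztop 0.0127 rect mm [455.1 189.8] [38.8 21.2] 46.6 mean [0.453  0.1837]
grey [304. 288.] 1716 ztop 0.0113 rect mm [449.8  76.3] [33.6 97.6] 56.9 mean [0.4483 0.0736]
grey [188. 311.] 76 ztop 0.2035 rect mm [408.  193.2] [3.6 3.7] 5.8 mean [0.4083 0.1936]
grey [455. 311.] 81 ztop 0.2035 rect mm [500.  202.6] [4.  3.7] 5.8 mean [0.4995 0.2029]
black [349. 346.] 40331 ztop 0.2369 rect mm [453.3 204.9] [145.3  12.6] 5.8 mean [0.4529 0.203 ]
```

View pics/w1.png

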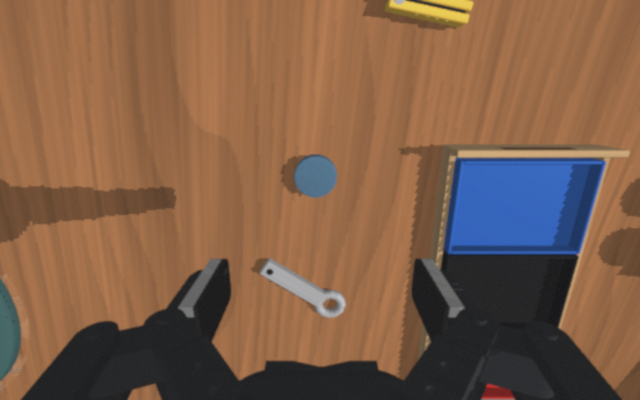

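```bash
cat > o.py <<'E'
from m import *
def magnet(p,K,T,box,z=.007):
    m=cv2.inRange(cv2.cvtColor(p,cv2.COLOR_BGR2HSV),(95,70,30),(125,255,255)); w=np.zeros_like(m); w[box[1]:box[3],box[0]:box[2]]=255
    c=max(cv2.findContours(m&w,0,2)[0],key=cv2.contourArea); e=cv2.fitEllipse(c); print('mag',e,toplane(*e[0],K,T,z).round(4))
def opener(p,K,T,box,z=.010,lo=100):
    h=cv2.cvtColor(p,cv2.COLOR_BGR2HSV); m=((h[...,1]<75)&(h[...,2]>lo)).astype(np.uint8)*255; w=np.zeros_like(m); w[box[1]:box[3],box[0]:box[2]]=255
    c=max(cv2.findContours(m&w,0,2)[0],key=cv2.contourArea); f=np.zeros_like(m); cv2.drawContours(f,[c],-1,255,-1)
    v,u=np.nonzero(f); q=np.array([toplane(a,b,K,T,z)[:2] for a,b in zip(u,v)]); e=np.linalg.svd(q-q.mean(0),full_matrices=False)[2][0]
    if e[0]<0:e=-e
    for _ in range(3):
        n=np.array([-e[1],e[0]]); t=(q-q.mean(0))@e; b=q[t<t.min()+.065]; e2=np.linalg.svd(b-b.mean(0),full_matrices=False)[2][0]; e=e2*np.sign(e2@e)
    mid=b.mean(0); t=(q-mid)@e; s=(q-mid)@np.array([-e[1],e[0]]); print('opener mid',(mid+e*(t.min()+t.max())/2).round(4),'len',np.ptp(t),'barw',np.percentile(s[t<.02],[2,98]),'ang',np.degrees(np.arctan2(e[1],e[0])).round(1))
E
python3 - <<'E'
from o import *
f=np.load("scene0.npz"); p,d,K,T=[f[k] for k in 'pdKT']
magnet(p,K,T,(320,125,365,165)); opener(p,K,T,(290,150,325,198))
p,d,K,T=grab("wrist"); magnet(p,K,T,(270,140,360,210)); opener(p,K,T,(250,240,360,330))
print(d[170:180,316],toplane(316,176,K,T,.012))
f=np.load("side0.npz"); p,d,K,T=[f[k] for k in 'pdKT']
magnet(p,K,T,(240,165,268,185)); opener(p,K,T,(245,190,300,206))
E
```

```text
mag ((340.4949645996094, 143.63485717773438), (13.285318374633789, 14.399805068969727), 97.40377807617188) [0.4517 0.1944 0.007 ]
opener mid [0.453  0.0689] len 0.10268121818271658 barw [-0.01016476  0.01001917] ang -29.1
mag ((315.0257263183594, 175.59251403808594), (40.05223083496094, 40.471649169921875), 87.3724365234375) [0.4486 0.1949 0.007 ]
opener mid [0.4484 0.0734] len 0.10002934166270015 barw [-0.01081095  0.0106119 ] ang -28.8
[0.28955805 0.2882146  0.29019326 0.28947166 0.29158312 0.29083502
 0.29077834 0.2906829  0.29110098 0.29023823] [0.44951515 0.19587949 0.012     ]
mag ((254.0709228515625, 176.72132873535156), (7.172872066497803, 10.729839324951172), 81.6055908203125) [0.4477 0.199  0.007 ]
opener mid [0.4478 0.0734] len 0.09919349325990286 barw [-0.00758302  0.00800138] ang -29.0
```

step_arm([
  [0.6,-0.5,6],
  [0.6,-0.5,11],
  [0.6,-0.5,13.5],
  [0.6,-0.5,14.6],
  [0.6,-0.5,15.0],
  [0.6,-0.5,15.0],
], spin=[0,0,0,0,0,0])

```text
time_s: 2.25
ee_pos: [0.4509, 0.1944, 0.002]
tcp_rot: [179.9, -0.0, 95.7]
contact_force: [0.3, 0.1, 0.8]
width: 0.0856
grip_force: 0.0
```

step_arm([
  [0,0,0],
  [0,0,0],
  [0,0,0],
  [0,0,0],
  [0,0,0],
  [0,0,0],
  [0,0,0],
  [0,0,0],
], spin=[0,0,0,0,0,0,0,0], hand=255, force=40)

```text
time_s: 3.25
ee_pos: [0.4508, 0.1942, 0.0019]
tcp_rot: [180.0, -0.0, 95.7]
contact_force: [-3.4, -1.7, 13.0]
width: 0.0381
grip_force: 38.5
```

step_arm([
  [0,0,-3],
  [0,0,-6],
  [0,5,-6],
  [-2.5,10,-6],
  [-2.5,15,-6],
  [-2.5,19,-6],
  [-2.5,19,-6],
  [-2.5,19,-6],
], spin=[0,0,0,0,0,0,0,0])

```text
time_s: 4.25
ee_pos: [0.6414, 0.1878, 0.0609]
tcp_rot: [-179.9, 0.0, 95.7]
contact_force: [-0.4, -0.1, -0.2]
width: 0.0379
grip_force: 40.7
```

```bash
python3 - <<'E'
from o import *
delta(.6424,.188,.0135,95.7)
p,d,K,T=grab("wrist"); cv2.imwrite("pics/w2.png",p)
E
```

```text
tgt 0.642 0.188 0.013 95.7: transl cm [0.01 0.11 4.74] spin -0.000 rows 0.8
```

View pics/w2.png

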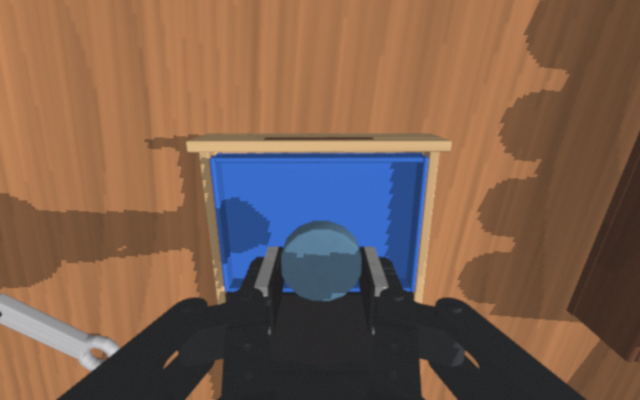

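step_arm([
  [-0.3,0.1,2.5],
  [-0.3,0.1,4],
  [-0.3,0.1,4.7],
  [-0.3,0.1,4.75],
  [-0.3,0.1,4.75],
], spin=[0,0,0,0,0])

```text
time_s: 4.92
ee_pos: [0.6436, 0.1852, 0.0143]
tcp_rot: [180.0, -0.0, 95.7]
contact_force: [-0.4, 0.5, -0.5]
width: 0.0383
grip_force: 40.7
```

step_arm([
  [0,0,0],
  [0,0,0],
  [0,0,0],
  [0,0,0],
  [0,0,-1.5],
  [0,0,-5],
  [0,0,-10],
  [0,0,-10],
], spin=[0,0,0,0,0,0,0,0], hand=90)

```text
time_s: 5.92
ee_pos: [0.6456, 0.1855, 0.1189]
tcp_rot: [179.6, -0.1, 95.7]
contact_force: [0.7, 0.6, 0.4]
width: 0.0553
grip_force: 0.0
```

```bash
python3 - <<'E'
from o import *
delta(.4495,.072,.10,151); delta(.4495,.072,.002,151)
p,d,K,T=grab("wrist"); cv2.imwrite("pics/w3.png",p)
E
```

```text
tgt 0.450 0.072 0.100 151: transl cm [ -9.36 -20.65   1.74] spin -0.966 rows 5.2
tgt 0.450 0.072 0.002 151: transl cm [ -9.38 -20.71  11.54] spin -0.966 rows 5.2
```

View pics/w3.png

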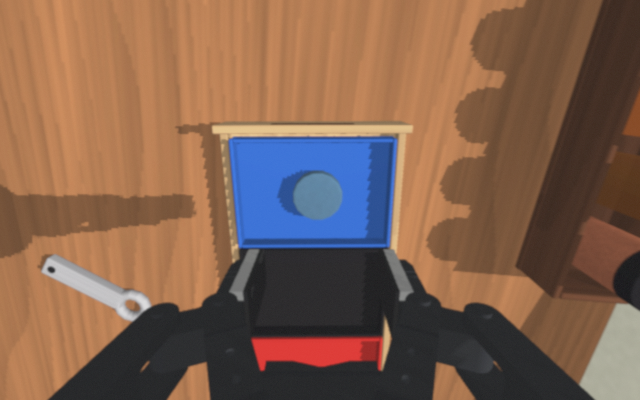

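step_arm([
  [-2,-5,0],
  [-4,-10,0],
  [-7,-15,2],
  [-9.4,-20.7,4],
  [-9.6,-21.0,5],
  [-9.6,-21.0,6],
  [-9.6,-21.0,7],
  [-9.6,-21.0,7],
  [-9.6,-21.0,7],
], spin=[-0.966,-0.966,-0.966,-0.966,-0.966,-0.966,-0.966,-0.966,-0.966], hand=90)

```text
time_s: 7.1
ee_pos: [0.4442, 0.069, 0.0438]
tcp_rot: [-180.0, 0.0, 151.0]
contact_force: [0.6, 0.1, 0.1]
width: 0.0552
grip_force: 0.0
```

```bash
python3 - <<'E'
from o import *
delta(.447,.0735,.002,151)
p,d,K,T=grab("wrist"); cv2.imwrite("pics/w4.png",p)
E
```

```text
tgt 0.447 0.073 0.002 151: transl cm [-0.03  0.53  4.18] spin -0.001 rows 0.7
```

View pics/w4.png

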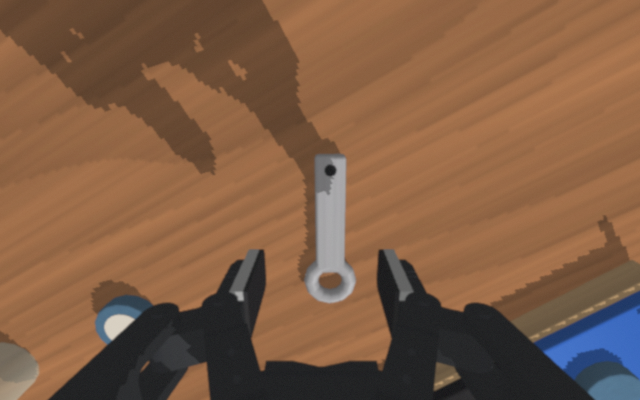

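step_arm([
  [0,0.5,1],
  [0,0.5,3],
  [0,0.5,3.9],
  [0,0.5,4.15],
  [0,0.5,4.15],
], spin=[0,0,0,0,0])

```text
time_s: 7.78
ee_pos: [0.4464, 0.0732, 0.0024]
tcp_rot: [-180.0, 0.0, 151.0]
contact_force: [-0.3, 0.5, 0.5]
width: 0.0554
grip_force: 0.0
```

step_arm([
  [0,0,0],
  [0,0,0],
  [0,0,0],
  [0,0,0],
  [0,0,0],
  [0,0,0],
  [0,0,0],
], spin=[0,0,0,0,0,0,0], hand=255, force=40)

```text
time_s: 8.65
ee_pos: [0.4466, 0.0732, 0.0028]
tcp_rot: [180.0, 0.0, 151.0]
contact_force: [-2.7, -0.1, 9.9]
width: 0.0165
grip_force: 39.3
```

```bash
python3 - <<'E'
from o import *
delta(.6495,.0975,.07,185.7)
E
```

```text
tgt 0.649 0.098 0.070 185.7: transl cm [-16.58  11.96  -6.71] spin -0.605 rows 3.4
```

step_arm([
  [0,0,-3],
  [0,0,-6.5],
  [-5,3.5,-6.7],
  [-10,7,-6.7],
  [-14,10,-6.7],
  [-16.6,12,-6.7],
  [-16.6,12,-6.7],
  [-16.6,12,-6.7],
  [-16.6,12,-6.7],
], spin=[0,0,-0.15,-0.3,-0.45,-0.605,-0.605,-0.605,-0.605])

```text
time_s: 9.78
ee_pos: [0.649, 0.0977, 0.0694]
tcp_rot: [-180.0, -0.0, -174.4]
contact_force: [0.2, 0.4, -0.1]
width: 0.0164
grip_force: 39.7
```

```bash
python3 - <<'E'
from o import *
delta(.6495,.0975,.0145,185.7)
p,d,K,T=grab("wrist"); cv2.imwrite("pics/w5.png",p)
E
```

```text
tgt 0.649 0.098 0.015 185.7: transl cm [-0.05 -0.02  5.49] spin -0.001 rows 0.9
```

View pics/w5.png

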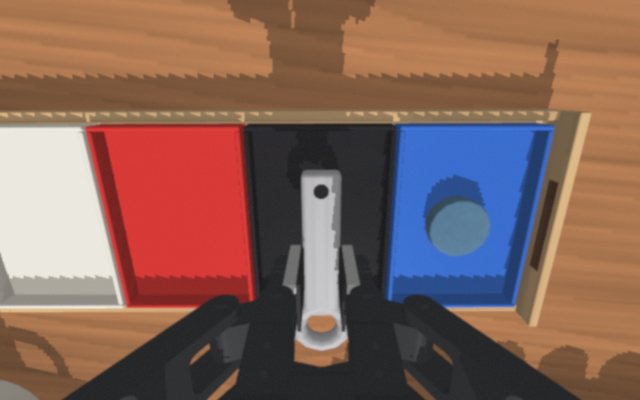

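```bash
python3 - <<'E'
from h import *
i=eyes.camera_info("wrist"); K,T=np.array(i["K"]),np.array(i["T"])
for u,v,z in((320,171,.0785),(320,350,.0785),(245,125,.024),(395,125,.024),(256,304,.024),(388,304,.024)): print(toplane(u,v,K,T,z).round(4))
E
```

```text
[0.5999 0.0909 0.0785]
[0.6968 0.1004 0.0785]
[0.59   0.0459 0.024 ]
[0.5814 0.1328 0.024 ]
[0.7132 0.0565 0.024 ]
[0.704  0.1491 0.024 ]
```

step_arm([
  [-0.1,0,3],
  [-0.1,0,4.7],
  [-0.1,0,5.4],
  [-0.1,0,5.5],
  [-0.1,0,5.5],
], spin=[0,0,0,0,0])

```text
time_s: 10.45
ee_pos: [0.651, 0.0978, 0.0149]
tcp_rot: [-180.0, 0.0, -174.3]
contact_force: [-0.2, -0.6, 0.8]
width: 0.0164
grip_force: 39.7
```

step_arm([
  [0,0,0],
  [0,0,0],
  [0,0,0],
  [0,0,0],
  [0,0,-1.5],
  [0,0,-5],
  [0,0,-11],
  [0,0,-13],
  [0,0,-13],
], spin=[0,0,0,0,0,0,0,0,0], hand=165)

```text
time_s: 11.58
ee_pos: [0.6515, 0.098, 0.1466]
tcp_rot: [180.0, 0.2, -174.3]
contact_force: [0.3, 0.4, -0.5]
width: 0.0303
grip_force: 0.0
```

```bash
python3 - <<'E'
from o import *
delta(.526,-.353,.12,149.7)
p,d,K,T=grab("wrist"); cv2.imwrite("pics/w6.png",p)
p,d,K,T=grab("scene"); print(d[210,380]);blobs(p,d,K,T,(.5,.0),(.75,.25),("grey",))
E
```

```text
tgt 0.526 -0.353 0.120 149.7: transl cm [ 16.96 -43.63   2.59] spin 0.628 rows 7.5
1.0375644
grey [403.  74.] 854 ztop 0.4948 rect mm [664.6  45.3] [53.8 14.1] 11.7 mean [0.6638 0.0444]
grey [406. 125.] 363 ztop 0.3533 rect mm [675.9  99.9] [121.4  61.6] 64.4 mean [0.6866 0.1272]
grey [380. 166.] 83 ztop 0.2503 rect mm [658.5  45. ] [ 9.7 27.9] 9.5 mean [0.6578 0.0459]
grey [417. 182.] 88 ztop 0.1765 rect mm [660.8 117.2] [ 3.9 12.6] 36.7 mean [0.6594 0.1182]
grey [383. 214.] 409 ztop 0.0218 rect mm [656.9  92.6] [98.6 30.7] 10.6 mean [0.6584 0.0954]
```

View pics/w6.png

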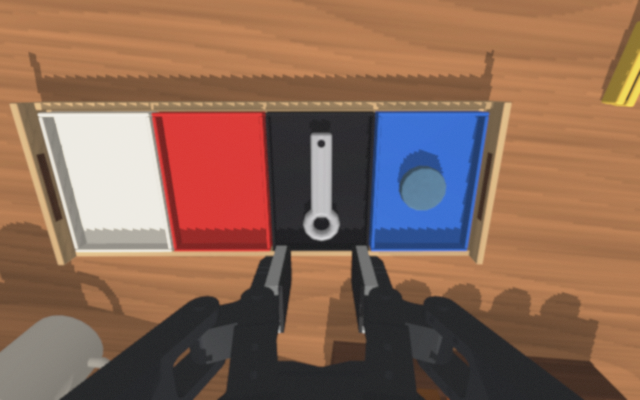

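step_arm([
  [2,-6,0],
  [4,-12,0],
  [6.5,-18,0],
  [9,-24,0],
  [11.5,-30,0],
  [14,-36,0],
  [17,-43.6,2],
  [17,-43.6,5],
  [17,-43.6,6.5],
  [17,-43.6,6.5],
], spin=[0.1,0.2,0.3,0.4,0.5,0.628,0.628,0.628,0.628,0.628], hand=90)

```text
time_s: 12.92
ee_pos: [0.524, -0.3515, 0.0774]
tcp_rot: [180.0, -0.2, 149.7]
contact_force: [0.4, 0.1, 1.2]
width: 0.0554
grip_force: 0.0
```

```bash
python3 - <<'E'
from o import *
p,d,K,T=grab("wrist"); cv2.imwrite("pics/w7.png",p)
blobs(p,d,K,T,(.35,-.5),(.65,-.2),("red",),200)
delta(.526,-.353,.003,149.7)
f=np.load("side0.npz"); blobs(*[f[k] for k in 'pdKT'],(.35,-.5),(.65,-.2),("red",),30)
E
```

```text
red [218. 102.] 481 ztop 0.0126 rect mm [ 425.2 -369.2] [ 4.9 43.8] 12.4 mean [ 0.4256 -0.3712]
red [387.  91.] 492 ztop 0.0124 rect mm [ 471.7 -278.2] [43.4  4.9] 48.5 mean [ 0.473  -0.2766]
red [227. 109.] 571 ztop 0.0123 rect mm [ 431.7 -367.8] [ 5.1 44.1] 11.1 mean [ 0.4318 -0.3692]
red [384. 102.] 472 ztop 0.0124 rect mm [ 476.4 -282.4] [43.2  4.7] 47.9 mean [ 0.4778 -0.2809]
red [312. 213.] 781 ztop 0.0174 rect mm [ 516.8 -356.7] [ 7.  63.5] 61.2 mean [ 0.5181 -0.3575]
red [325. 212.] 761 ztop 0.0174 rect mm [ 521.2 -349.2] [ 6.2 63.5] 60.2 mean [ 0.5224 -0.3494]
tgt 0.526 -0.353 0.003 149.7: transl cm [-0.18 -0.07  7.57] spin 0.001 rows 1.2
red [350. 267.] 45 ztop 0.013 rect mm [ 474.1 -275.8] [32.1 10.7] 46.2 mean [ 0.4745 -0.2753]
red [385. 281.] 217 ztop 0.0171 rect mm [ 515.7 -353.4] [15.5 61.7] 59.2 mean [ 0.5196 -0.3555]
red [355. 303.] 91 ztop 0.0124 rect mm [ 424.7 -371. ] [12.6 39.8] 10.3 mean [ 0.4247 -0.3719]
```

View pics/w7.png

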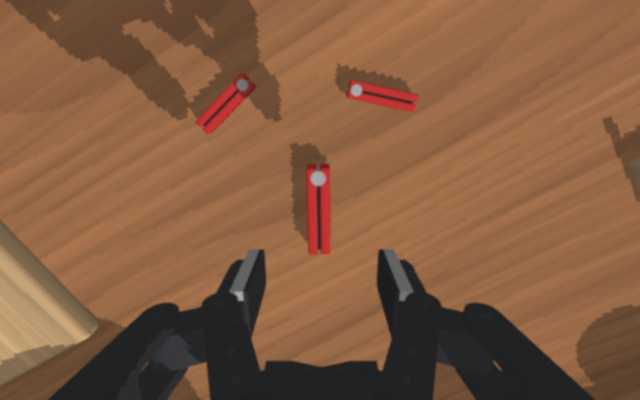

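step_arm([
  [0.3,-0.2,3],
  [0.3,-0.2,6],
  [0.3,-0.2,7.2],
  [0.3,-0.2,7.4],
  [0.3,-0.2,7.4],
], spin=[0,0,0,0,0])

```text
time_s: 13.6
ee_pos: [0.5218, -0.3532, 0.0064]
tcp_rot: [-180.0, 0.1, 149.7]
contact_force: [0.1, -0.5, 0.0]
width: 0.0556
grip_force: 0.0
```

step_arm([
  [0,0,0],
  [0,0,0],
  [0,0,0],
  [0,0,0],
  [0,0,0],
  [0,0,0],
  [0,0,0],
], spin=[0,0,0,0,0,0,0], hand=255, force=40)

```text
time_s: 14.48
ee_pos: [0.5214, -0.3533, 0.006]
tcp_rot: [180.0, 0.0, 149.7]
contact_force: [-1.4, 1.8, 6.5]
width: 0.0145
grip_force: 39.4
```

```bash
python3 - <<'E'
from o import *
delta(.660,.0055,.07,185.7)
E
```

```text
tgt 0.660 0.005 0.070 185.7: transl cm [ 6.13 37.97 -6.4 ] spin -0.628 rows 6.2
```

step_arm([
  [0,0,-3],
  [0,3,-6.5],
  [1,9,-6.5],
  [2,15,-6.5],
  [3,21,-6.5],
  [4,27,-6.5],
  [5,33,-6.5],
  [6.1,38,-6.5],
  [6.1,38,-6.5],
  [6.1,38,-6.5],
], spin=[0,0,-0.1,-0.2,-0.3,-0.45,-0.628,-0.628,-0.628,-0.628])

```text
time_s: 15.72
ee_pos: [0.66, 0.0051, 0.0703]
tcp_rot: [-180.0, -0.0, -174.3]
contact_force: [-0.1, -0.9, -0.5]
width: 0.0145
grip_force: 39.3
```

```bash
python3 - <<'E'
from o import *
delta(.660,.0055,.018,185.7)
p,d,K,T=grab("wrist"); cv2.imwrite("pics/w8.png",p)
E
```

```text
tgt 0.660 0.005 0.018 185.7: transl cm [-0.01  0.04  5.23] spin -0.001 rows 0.8
```

View pics/w8.png

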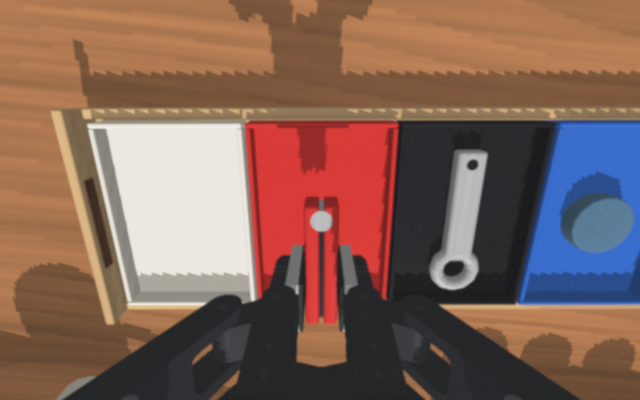

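The red clip is held level over the red tray at (320,260). I'll lower and release it.

step_arm([
  [0,0,3],
  [0,0,4.6],
  [0,0,5.2],
  [0,0,5.3],
  [0,0,5.3],
], spin=[0,0,0,0,0])

```text
time_s: 16.4
ee_pos: [0.6606, 0.0057, 0.018]
tcp_rot: [-180.0, 0.1, -174.3]
contact_force: [0.0, 0.9, -0.7]
width: 0.0148
grip_force: 39.3
```

step_arm([
  [0,0,0],
  [0,0,0],
  [0,0,0],
  [0,0,0],
  [0,0,-1.5],
  [0,0,-6],
  [0,0,-12],
  [0,0,-17],
  [0,0,-17],
], spin=[0,0,0,0,0,0,0,0,0], hand=165)

```text
time_s: 17.52
ee_pos: [0.6621, 0.0058, 0.1929]
tcp_rot: [-180.0, 0.4, -174.3]
contact_force: [0.6, 0.6, -0.4]
width: 0.0299
grip_force: 0.0
```

```bash
python3 - <<'E'
from o import *
p,d,K,T=grab("wrist"); cv2.imwrite("pics/w9.png",p)
p,d,K,T=grab("scene"); blobs(p,d,K,T,(.2,-.3),(.55,-.1),("grey",)); np.savez("scene9.npz",p=p,d=d,K=K,T=T)
p,d,K,T=grab("side"); blobs(p,d,K,T,(.2,-.3),(.55,-.1),("grey",))
delta(.433,-.1895,.19,95.7);delta(.433,-.1895,.19,-84.3)
E
```

```text
grey [215. 232.] 686 ztop 0.0821 rect mm [ 433.6 -189.4] [41.4 42. ] 42.2 mean [ 0.4335 -0.1892]
grey [313. 232.] 255 ztop 0.0837 rect mm [ 425.2 -189.4] [40.2 39.7] 59.4 mean [ 0.4256 -0.1892]
tgt 0.433 -0.190 0.190 95.7: transl cm [ 24.5  -17.19  -0.27] spin 1.571 rows 8.4
tgt 0.433 -0.190 0.190 -84.3: transl cm [ 24.5  -17.19  -0.27] spin 1.571 rows 8.4
```

View pics/w9.png

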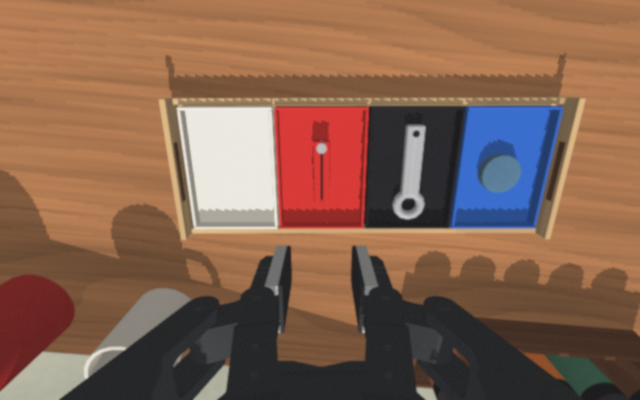

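step_arm([
  [5,-3.5,0],
  [10,-7,0],
  [15,-10.5,0],
  [20,-14,0],
  [24.9,-17.2,0],
  [24.9,-17.2,3],
  [24.9,-17.2,5],
  [24.9,-17.2,5],
], spin=[0,0,0,0,0,0,0,0], hand=0)

```text
time_s: 18.68
ee_pos: [0.4281, -0.1896, 0.1357]
tcp_rot: [179.9, -0.2, -174.3]
contact_force: [-0.5, 0.4, 0.0]
width: 0.0858
grip_force: 0.0
```

```bash
python3 - <<'E'
from o import *
p,d,K,T=grab("wrist"); cv2.imwrite("pics/w10.png",p); blobs(p,d,K,T,(.2,-.3),(.55,-.1),("grey",),300)
delta(.429,-.190,.031,185.7)
E
```

```text
grey [323. 218.] 3391 ztop 0.0834 rect mm [ 427.2 -189.9] [43.  41.5] 5.7 mean [ 0.4267 -0.19  ]
tgt 0.429 -0.190 0.031 185.7: transl cm [-0.04 -0.02 10.58] spin -0.000 rows 1.7
```

View pics/w10.png

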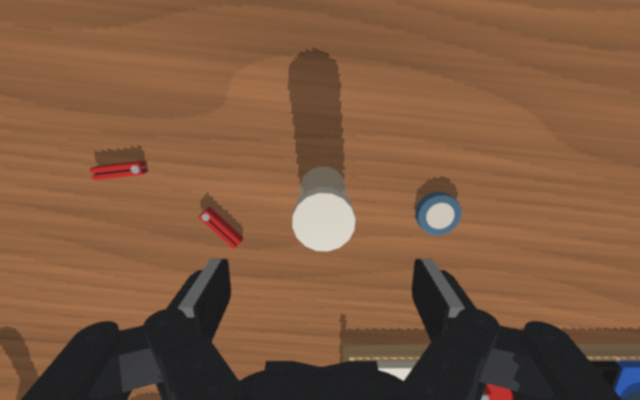

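step_arm([
  [0.1,0,3],
  [0.1,0,6],
  [0.1,0,9],
  [0.1,0,10.3],
  [0.1,0,10.5],
  [0.1,0,10.5],
], spin=[0,0,0,0,0,0])

```text
time_s: 19.48
ee_pos: [0.4289, -0.1904, 0.0332]
tcp_rot: [-180.0, 0.1, -174.3]
contact_force: [-0.5, 0.4, -0.2]
width: 0.0854
grip_force: 0.0
```

step_arm([
  [0,0,0],
  [0,0,0],
  [0,0,0],
  [0,0,0],
  [0,0,0],
  [0,0,0],
], spin=[0,0,0,0,0,0], hand=255, force=30)

```text
time_s: 20.23
ee_pos: [0.4287, -0.1901, 0.0327]
tcp_rot: [-180.0, 0.0, -174.3]
contact_force: [-1.1, 2.1, 7.1]
width: 0.0418
grip_force: 29.4
```

```bash
python3 - <<'E'
from o import *
print(status.read_state()["ee_pos"]);delta(.6695,-.0855,.09,185.7)
E
```

```text
[ 0.42866076 -0.19009878  0.03271554]
tgt 0.669 -0.086 0.090 185.7: transl cm [-25.     8.02  -5.72] spin -0.000 rows 4.3
```

step_arm([
  [0,0,-3],
  [0,0,-5.7],
  [-4,1.3,-5.7],
  [-8.5,2.7,-5.7],
  [-13,4.1,-5.7],
  [-17.5,5.6,-5.7],
  [-21.5,6.9,-5.7],
  [-24,7.7,-5.7],
  [-25,8,-5.7],
  [-25,8,-5.7],
], spin=[0,0,0,0,0,0,0,0,0,0])

```text
time_s: 21.48
ee_pos: [0.6689, -0.0859, 0.089]
tcp_rot: [-180.0, -0.0, -174.3]
contact_force: [-0.0, 0.4, -0.2]
width: 0.0417
grip_force: 30.8
```

```bash
python3 - <<'E'
from o import *
delta(.6695,-.0855,.0445,185.7)
E
```

```text
tgt 0.669 -0.086 0.044 185.7: transl cm [-0.06  0.03  4.45] spin -0.000 rows 0.7
```

step_arm([
  [0,0,2],
  [0,0,3.5],
  [0,0,4.2],
  [0,0,4.4],
  [0,0,4.5],
  [0,0,4.5],
  [0,0,4.5],
], spin=[0,0,0,0,0,0,0])

```text
time_s: 22.35
ee_pos: [0.6695, -0.0858, 0.0447]
tcp_rot: [-180.0, 0.0, -174.3]
contact_force: [-0.5, 0.1, -0.7]
width: 0.0419
grip_force: 30.8
```

step_arm([
  [0,0,0],
  [0,0,0],
  [0,0,0],
  [0,0,0],
  [0,0,0],
  [0,0,-2],
  [0,0,-6],
  [0,0,-11],
  [0,0,-17],
  [0,0,-17],
], spin=[0,0,0,0,0,0,0,0,0,0], hand=60)

```text
time_s: 23.6
ee_pos: [0.6714, -0.0861, 0.2211]
tcp_rot: [-179.9, 0.5, -174.3]
contact_force: [-0.2, 0.8, -0.7]
width: 0.0651
grip_force: 0.0
```

```bash
python3 - <<'E'
from o import *
p,d,K,T=grab("wrist")
q,dd,K2,T2=grab("side"); blobs(q,dd,K2,T2,(.55,-.2),(.8,0),("grey",)); blobs(q,dd,K2,T2,(.35,-.2),(.6,.45),("grey","yellow"))
cv2.imwrite("pics/end.png",np.hstack([cv2.resize(p,(400,250)),cv2.resize(q[120:260,220:440],(393,250))]))
E
```

```text
grey [367. 195.] 994 ztop 0.0914 rect mm [666.5 -85.5] [46.8 38.1] 54.4 mean [ 0.667  -0.0851]
grey [296. 226.] 73 ztop 0.0147 rect mm [439.4 -80.9] [29.1 25.9] 60.8 mean [ 0.4388 -0.0812]
yellow [257. 150.] 50 ztop 0.0171 rect mm [523.5 334.5] [15.6 50.9] 88.4 mean [0.5221 0.3359]
```

View pics/end.png

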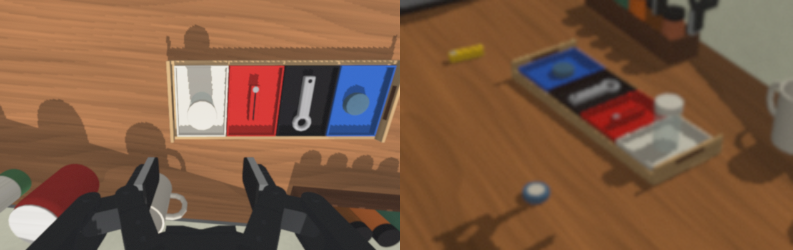

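The picture shows all four items in their trays. The jar stands upright in white, and the spotted magnet and yellow clip haven't moved. Handing in.

```bash
python3 -c "
from h import *
print(close_job())"
```

```text
the job is handed in; nothing more can be done
None
```

I handed the job in at about 24 s of the 106 s allowed: the plain magnet, largest red clip, opener and upright jar are in their trays, and the spotted magnet and yellow clip weren't touched; the hand-in returned no verdict.

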